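# Shut the stock chest's front flap and hold its lid half open

## Robot

A 6-joint arm with a two-finger parallel gripper is mounted at the origin on the work surface. World frame = base frame: x ahead of the robot, y to its left, z up, the work surface at z = 0. Lengths are in m, angles in rad, forces in N, time in s.
With the tool pointing down it reaches from about 0.225 to 0.875 m from the base axis. Payload 3.4 kg.
Tool frame: the origin (TCP) lies at the very end of the fingers, on their centre line; the grasp point (between the pads) lies manip.pinch_z behind it (manip.pinch_z is the distance from the TCP to the grasp point, in m); z points along the fingers, y is the direction in which the jaws open and shut (so a half turn about z gives the same grasp; the last joint's range is limited). The gripper opens to 85 mm and grips with 20 to 120 N. Pads are 22 mm wide; open, the fingers measure 114 mm over their backs; the gripper's body (76 mm by 85 mm) begins 54 mm behind the grasp point. The pads swing forward as they close: fully open they stand 13 mm farther back than shut.
Start: joints at [1.203, 0.276, 1.505, -0, 1.361, -0.121], TCP at [0.14, 0.558, 0.2] pointing down, gripper open.
Joint ranges: [-2.89, 2.89], [-0.75, 2.08], [0.22, 2.7], [-1.18, 4.32], [0.11, 2.71], [-2.7, 2.7]. Speed limits (rad/s): [2.57, 2.57, 3.14, 3.14, 3.14, 3.14].

## Interface

Orientations are given as a unit quaternion [w, x, y, z].
In Python, from rig import manip, imaging, workorder gives the robot as it stands.
- The arm moves only by the tool apply_moves, never from a script. Its argument "moves" is one flat list of numbers, 7 for each row, row after row: the finger opening in m, from 0 to 0.0854, then the shift along the tool's x, y, z in m, then the turn, a rotation vector about the tool's x, y, z in rad. In form: [jaw, tx, ty, tz, rx, ry, rz, jaw, tx, ty, tz, rx, ry, rz, ...]. A call has exactly 8 rows; each row shifts and turns the pose as measured when the row begins, along the tool's axes as they then stand; what a row does not reach is not made up. A row lasts 1/12 s, in which the tool goes at most 41.7 mm and 7.16 degrees, less where a joint would pass 70% of its speed; a pose out of reach is approached as far as the arm can. A call with a gripper value outside its range is refused whole. The fingers move at their own pace and stop on an object; "newtons" is the grip in N (left out, the last holds). Time passes only in rows, so rows that do not move let the fingers close, or fill a call up. It gives the time, the measured TCP pose, the force and the opening at its end, in the units of the state.
- manip.get_state(): the state, without advancing time (a new reading comes with each control period).
- imaging.get_image(name): name is "side" or "top" or "wrist"; returns a dict with "image" (400x640x3 uint8, red, green, blue), "range_z" (400x640 float32, m along the optical axis (not along the pixel's ray), 0 where there is no reading), "fx", "fy", "cx", "cy" (pixels), "R" (3x3) and "t" (3): a world point X has camera coordinates R X + t. Camera axes: x right, y down, z forward; pixel columns grow to the right and rows downward; lengths in m; the calibration is good to about 2 mm. A picture is of the moment at which its call begins.
- workorder.sign_off(): hands the job in, once; it reports no verdict.
The state is a dict: "clock": time; "qpos": joint angles; "qd": joint speeds; "effort": joint torques, N m; "position": TCP position; "ee_rot": TCP orientation; "contact_force": force on the tool from outside, world axes, zero at the start; "moment": the same for the moment, N m; "width": finger opening in m.
Only numpy, scipy, OpenCV 4.12 (cv2) and the standard library are available. Lean on these libraries where they do the work, as an engineer would, in place of code of your own. Each camera call takes 0.05 s, during which the arm holds its last target.

## Task

In the storeroom, push the stock chest's drop-down front flap up until it is fully shut, then take the chest's lid by its bar handle, lift it and hold it half open, at 45 degrees, so that stock can be put in from above. The lid falls shut when let go, so finish while the gripper is still holding it there by the handle, with the front flap still shut. Leave the carton, bottle, tape roll and tub that stand close around the chest where they are.

Things in the scene. Friction and masses are not known exactly. Their poses are not given: they have to be found in the camera images.
- chest: Grey stock chest fixed to the table, 220 mm deep (its x) by 340 mm wide (its y), 140 mm high without the lid; side walls 10 mm. Open at the front and on top. Origin: centre of its underside, on the table. Its x points from the front (flap side, towards the robot) to the back, y to its left, z up; its yaw varies.
- flap (a joint): Front flap angle in rad: 0 = upright and fully shut (a stop), growing as its top edge swings out and down to the chest's -x; 1.2 at most. Starts part open. Bare aluminium panel 316 mm wide, 116 mm high, 10 mm thick, hinged along its lower edge; its stiff hinge (0.25 N m of friction) keeps it where it is left. When shut its top edge is 12 mm below the lid's underside.
- flap_hinge (a point): Middle of the flap's hinge line, which runs along the chest's y: at x -105, z 12 mm in the chest's frame.
- flap_bar (a point): Middle of the round steel bar of the flap's handle: 110 mm long along the chest's y, 14 mm thick, with a post at each end. Its centre line is 95 mm up the flap from the hinge and 37 mm out from the flap's mid-plane (25 mm clear behind the bar). Flap shut: x -142, z 107 mm in the chest's frame. Axes turn with the flap: z up the flap, -x out of its front.
- lid (a joint): Lid angle in rad: 0 = shut and level, growing as its front edge rises; 0.785 = 45 degrees; 1.57 = upright (a stop). It starts shut. Free hinge, no stay: falls shut when let go. Plain aluminium panel, 226 mm from hinge to front edge, 348 mm wide, 8 mm thick; with its handle about 0.5 kg.
- lid_hinge (a point): Middle of the lid's hinge line, along the chest's y at the top of its back: at x 110, z 140 mm in the chest's frame (the lid's underside).
- lid_bar (a point): Middle of the lid handle's round steel bar: 100 mm long along the chest's y, 14 mm thick, a post at each end. Its centre line is 175 mm from the hinge towards the front edge and 53 mm above the lid's underside (38 mm clear under the bar). Lid shut: x -65, z 193 mm in the chest's frame. The bar can turn within a light grip as the lid rises. Axes turn with the lid: -x to its front edge, z out of its top.
- carton: Loose cardboard carton 110 x 80 x 90 mm high, beside the chest; to be left alone. Origin: centre of its underside.
- bottle: Loose pale closed bottle, 66 mm wide, 150 mm high, standing beside the chest; to be left alone. Origin: centre of its underside.
- tape_roll: Loose brown tape roll lying flat, 100 mm wide, 48 mm high, near a front corner of the chest; to be left alone. Origin: centre of its underside.
- tub: Loose clear tub with a white lid, 116 x 96 x 85 mm high, near a front corner of the chest; to be left alone. Origin: centre of its underside.

How it is judged:
On the way, in this order (a step that is already met when the one before it is completed fails the run):
1. the front flap is pushed fully shut (within 0.08 rad) (value of joint flap below 0.08 rad), for 0.2 s.
2. then the lid is held at 45 degrees (within 8 degrees) by the gripper on its handle (value of joint lid between 0.645 and 0.925 rad and contact force between any of lid_c1, lid_c2, lid_c3 and the fingers above 0.5 N), for 0.3 s.
At the end, for the whole second after the job is handed in: The program ends holding: the gripper's fingers bear on the lid's handle (over 0.5 N), the lid stands still at 45 degrees, give or take 8 degrees (0.645 to 0.925 rad), and the front flap is shut to within 0.08 rad (all of step 2 and value of joint flap below 0.08 rad and velocity of joint lid between -0.05 and 0.05 rad/s); the arm keeps its last pose, push and grip.
It fails at once if the carton, bottle, tape roll or tub beside the chest is moved by more than 30 mm (distance of any of carton, bottle, tape_roll, tub from where it was at the start of the episode above 0.03 m).
It also fails if it takes over 56 s, if anything falls off the work surface, if the arm or the gripper's body presses on something with over 40 N, if the wrist force passes 120 N, or if a joint passes its speed limit or range.

## Working session

There is one attempt and no reset: what is moved stays moved. The work goes in short steps, Python scripts to look and compute and a tool call to move; the robot and the scene stay as the last step left them, time stands still between calls to the robot, and variables do not carry over. Pictures are saved under pics/ and viewed, and the job is handed in when it is done.

Besides the shell and the picture viewer there is one more tool, called after "Request:" as name(argument=value, ...), one argument or row to a line, values as JSON. apply_moves: Moves the arm, as the interface text tells. Its arguments: {"type":"object","properties":{"moves":{"type":"array"},"newtons":{"type":"number"}},"required":["moves"]}

```bash
mkdir -p pics; ls
python3 - <<'E'
from rig import manip, imaging
import cv2
s=manip.get_state(); print(s, manip.pinch_z)
import numpy as np
for n in("top","side"):
    d=imaging.get_image(n); cv2.imwrite(f"pics/{n}0.png",d["image"][:,:,::-1]); np.savez(f"pics/{n}0.npz",**d)
    print(n,d["fx"],d["cx"],d["R"],d["t"])
E
```

```text
pics
{'clock': 0.0, 'qpos': array([ 1.20299106e+00,  2.76592345e-01,  1.50615272e+00, -2.73179788e-05,
        1.36069543e+00, -1.20999730e-01]), 'qd': array([ 1.19394013e-04, -7.76706078e-04, -9.78710539e-05,  5.02356287e-04,
       -4.73053710e-04, -4.08684764e-05]), 'effort': array([ 1.98696442e-03, -4.16767430e+01, -2.45810258e+01,  2.65678746e-04,
        1.09798802e-02,  3.20701486e-05]), 'position': array([0.14027612, 0.55701146, 0.19873347]), 'ee_rot': array([-2.10608560e-04,  1.23086913e-01,  9.92395465e-01, -8.99697242e-04]), 'contact_force': array([ 0.3734161 ,  0.06604641, -0.98596661]), 'moment': array([-0.01700841,  0.0026874 , -0.02571606]), 'width': 0.08501501143279537} 0.0187
top 459.0582898150285 311.28437264700125 [[ 0.02369165 -0.99968229  0.00860427]
 [-0.99616985 -0.02433127 -0.08398579]
 [ 0.08416846 -0.00658156 -0.9964298 ]] [0.02510929 0.57761357 1.07090883]
side 419.20791898117346 318.10723846407365 [[-0.4340186   0.90090155 -0.00206371]
 [ 0.85832706  0.41280985 -0.3047338 ]
 [-0.27368323 -0.13403147 -0.95243533]] [ 0.222424   -0.45179583  1.28109725]
```

View pics/top0.png

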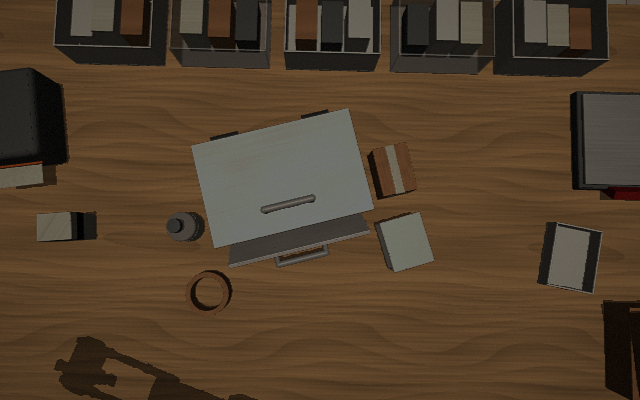

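View pics/side0.png

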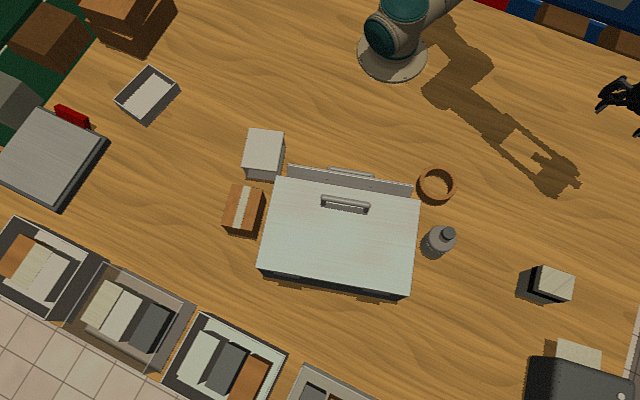

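The top view shows the lid with corners near (192,146), (349,109), (374,209) and (215,248). The lid bar is around (288,204) and the half-open flap with its handle around (302,254). The bottle is at (184,226), the tape roll at (209,291), the tub at (405,242) and the carton at (392,170).

```bash
cat > h.py <<'E'
import numpy as np, cv2
def cloud(d):
    z=d["range_z"]; v,u=np.indices(z.shape)
    P=np.stack([(u-d["cx"])/d["fx"]*z,(v-d["cy"])/d["fy"]*z,z],-1)
    W=(P-d["t"])@d["R"]; W[z<=0]=np.nan; return W
E
python3 - <<'E'
from h import *
for n in("top","side"):
    d=dict(np.load(f"pics/{n}0.npz")); W=cloud(d)
    v,u=np.indices(d["range_z"].shape)
    if n=="top": roi=(u>150)&(u<440)&(v>100)&(v<330)
    else: roi=(u>210)&(u<470)&(v>110)&(v<310)
    m=roi&(abs(W[...,2]-.148)<.006)
    k,l,st,c=cv2.connectedComponentsWithStats(m.astype(np.uint8))
    i=1+np.argmax(st[1:,4]); pts=W[l==i][:,:2].astype(np.float32)
    r=cv2.minAreaRect(pts); print(n,"lid z",np.median(W[l==i][:,2]),r,cv2.boxPoints(r).round(4).tolist())
    m=roi&(W[...,2]>.165)&(W[...,2]<.22)
    q=W[m]; 
    if len(q): print("bar",cv2.minAreaRect(q[:,:2].astype(np.float32)),q.mean(0),q[:,2].max())
    if n=="top":
        for nm,b in dict(bottle=(165,205,208,245),tape=(183,235,268,318),tub=(375,436,210,273),carton=(366,416,140,200)).items():
            s=W[b[2]:b[3],b[0]:b[1]].reshape(-1,3); s=s[s[:,2]>.02]
            zt=np.percentile(s[:,2],97); s=s[s[:,2]>zt-.01]; print(nm,zt,cv2.minAreaRect(s[:,:2].astype(np.float32)))
E
```

```text
top lid z 0.1481984084896541 ((0.6170110702514648, 0.10436242818832397), (0.2339218109846115, 0.34873560070991516), 15.233537673950195) [[0.45829999446868896, 0.2418999969959259], [0.550000011920929, -0.09459999948740005], [0.7756999731063843, -0.03310000151395798], [0.6840000152587891, 0.30329999327659607]]
bar ((0.553438663482666, 0.08675029873847961), (0.013780543580651283, 0.11241339147090912), 15.224963188171387) [0.55300218 0.08687178 0.19831953] 0.20404620562274745
bottle 0.151438429039147 ((0.5044817328453064, 0.3272680640220642), (0.02745765447616577, 0.02965359017252922), 2.2508466243743896)
tape 0.051284005751087734 ((0.35325831174850464, 0.2729874849319458), (0.09770326316356659, 0.09663532674312592), 0.7848836183547974)
tub 0.08861246236466315 ((0.48235124349594116, -0.1765027642250061), (0.11618651449680328, 0.09661205112934113), 17.468534469604492)
carton 0.14636217137218197 ((0.5939252376556396, -0.08061954379081726), (0.04748690500855446, 0.011540011502802372), 1.7568265199661255)
side lid z 0.14773924380929337 ((0.6189478039741516, 0.10634078830480576), (0.2348201721906662, 0.3481823801994324), 15.286442756652832) [[0.45980000495910645, 0.24330000579357147], [0.5515999794006348, -0.0925000011920929], [0.7781000137329102, -0.03060000017285347], [0.6862999796867371, 0.3052000105381012]]
bar ((0.5557596683502197, 0.08925460278987885), (0.014465389773249626, 0.11151418834924698), 15.641377449035645) [0.55729209 0.08957381 0.19585421] 0.2029068798044546
```

```bash
cat >> h.py <<'E'
YAW=np.radians(15.25); O=np.array([.617,.105,0])
C=np.array([[np.cos(YAW),-np.sin(YAW),0],[np.sin(YAW),np.cos(YAW),0],[0,0,1]])  # chest->world
def toC(W): return (W-O)@C
def toW(c): return np.asarray(c)@C.T+O
E
python3 - <<'E'
from h import *
for n in("top","side"):
    W=cloud(dict(np.load(f"pics/{n}0.npz"))); c=toC(W).reshape(-1,3)
    m=(c[:,0]<-.122)&(c[:,0]>-.3)&(abs(c[:,1])<.16)&(c[:,2]>.02)&(c[:,2]<.16)
    q=c[m]; print(n,m.sum())
    for y0 in np.arange(-.16,.16,.04):
        s=q[(q[:,1]>y0)&(q[:,1]<y0+.04)]
        if len(s): print(round(y0,2),"minx",s[np.argmin(s[:,0])].round(3),"maxz",s[np.argmax(s[:,2])].round(3))
    s=q[(abs(q[:,1])>.08)&(abs(q[:,1])<.15)]
    idx=np.argsort(s[:,0]); print(s[idx][::max(1,len(s)//25)].round(3)[:,[0,2]].tolist())
    b=q[(abs(q[:,1])<.045)]; idx=np.argsort(b[:,0]); print("mid",b[idx][::max(1,len(b)//25)].round(3)[:,[0,2]].tolist())
E
```

```text
top 3152
-0.16 minx [-0.165 -0.121  0.111] maxz [-0.158 -0.156  0.121]
-0.12 minx [-0.165 -0.103  0.112] maxz [-0.158 -0.102  0.121]
-0.08 minx [-0.19  -0.046  0.08 ] maxz [-0.158 -0.064  0.124]
-0.04 minx [-0.19  -0.028  0.078] maxz [-0.159 -0.024  0.121]
0.0 minx [-0.19   0.037  0.079] maxz [-0.16   0.005  0.121]
0.04 minx [-0.19   0.055  0.077] maxz [-0.158  0.078  0.122]
0.08 minx [-0.165  0.094  0.111] maxz [-0.158  0.093  0.123]
0.12 minx [-0.165  0.122  0.112] maxz [-0.16   0.122  0.121]
[[-0.165, 0.111], [-0.164, 0.115], [-0.162, 0.116], [-0.16, 0.117], [-0.159, 0.116], [-0.157, 0.116], [-0.155, 0.114], [-0.154, 0.113], [-0.152, 0.109], [-0.151, 0.103], [-0.149, 0.102], [-0.147, 0.1], [-0.146, 0.096], [-0.144, 0.092], [-0.142, 0.088], [-0.14, 0.084], [-0.139, 0.082], [-0.137, 0.081], [-0.135, 0.077], [-0.134, 0.072], [-0.131, 0.07], [-0.13, 0.065], [-0.128, 0.063], [-0.126, 0.059], [-0.124, 0.055], [-0.122, 0.053]]
mid [[-0.19, 0.078], [-0.188, 0.083], [-0.186, 0.084], [-0.184, 0.085], [-0.181, 0.089], [-0.179, 0.081], [-0.177, 0.08], [-0.164, 0.115], [-0.162, 0.119], [-0.159
[... 955 characters left out ...]
, 0.112], [-0.149, 0.106], [-0.148, 0.103], [-0.147, 0.108], [-0.147, 0.097], [-0.146, 0.104], [-0.145, 0.104], [-0.144, 0.1], [-0.143, 0.094], [-0.142, 0.097], [-0.141, 0.093], [-0.14, 0.085], [-0.139, 0.091], [-0.139, 0.089], [-0.138, 0.09], [-0.136, 0.09]]
mid [[-0.187, 0.08], [-0.184, 0.083], [-0.182, 0.086], [-0.18, 0.086], [-0.178, 0.086], [-0.177, 0.082], [-0.163, 0.112], [-0.16, 0.115], [-0.158, 0.116], [-0.155, 0.115], [-0.154, 0.116], [-0.153, 0.115], [-0.152, 0.113], [-0.151, 0.116], [-0.15, 0.107], [-0.149, 0.107], [-0.148, 0.104], [-0.146, 0.104], [-0.146, 0.106], [-0.144, 0.097], [-0.143, 0.099], [-0.142, 0.095], [-0.141, 0.089], [-0.14, 0.092], [-0.139, 0.088], [-0.137, 0.09]]
```

```bash
cat >> h.py <<'E'
from scipy.spatial.transform import Rotation as Rt
DOWN=C@np.array([[0,1,0],[1,0,0],[0,0,-1]]).T   # tool x=chest y, tool y=chest x, tool z=down
def cur():
    from rig import manip
    s=manip.get_state(); q=s["ee_rot"]; return s,s["position"],Rt.from_quat([q[1],q[2],q[3],q[0]])
def plan(p,R,pt,Rg,n):
    rv=(R.inv()*Rg).as_rotvec()/n; out=[]
    for i in range(n):
        t=R.inv().apply((pt-p)/(n-i)); out.append(np.r_[t,rv].round(4).tolist()); p=p+R.apply(t); R=R*Rt.from_rotvec(rv)
    return out
def show(target_c,n,Rg=None):
    s,p,R=cur(); Rg=Rt.from_matrix(DOWN) if Rg is None else Rg
    print("t",s["clock"],"chest pos",toC(p).round(4),"F",s["contact_force"].round(1),"w",s["width"].round(4),"rotleft",(R.inv()*Rg).as_rotvec().round(4))
    for r in plan(p,R,toW(target_c),Rg,n): print(r)
E
python3 - <<'E'
from h import *
print(np.linalg.det(DOWN),toW([-.235,0,.2]))
show([-.235,0,.2],16)
E
```

```text
1.0 [0.39027498 0.04318766 0.2       ]Traceback (most recent call last):
  File "<stdin>", line 3, in <module>
  File "h.py", line 22, in show
    print("t",s["clock"],"chest pos",toC(p).round(4),"F",s["contact_force"].round(1),"w",s["width"].round(4),"rotleft",(R.inv()*Rg).as_rotvec().round(4))
                                                                                         ^^^^^^^^^^^^^^^^
AttributeError: 'float' object has no attribute 'round'
```

```bash
sed -i 's/s\["width"\].round(4)/round(s["width"],4)/' h.py
python3 - <<'E'
from h import *
show([-.235,0,.2],16)
E
```

```text
t 0.1 chest pos [-0.341   0.5615  0.1988] F [-0.2  0.3 -0.1] w 0.0856 rotleft [-1.6000e-03  7.0000e-04  1.0578e+00]
[-0.023, -0.0273, -0.0, -0.0001, 0.0, 0.0661]
[-0.0248, -0.0257, -0.0, -0.0001, 0.0, 0.0661]
[-0.0264, -0.0241, -0.0, -0.0001, 0.0, 0.0661]
[-0.0279, -0.0223, -0.0, -0.0001, 0.0, 0.0661]
[-0.0293, -0.0204, -0.0, -0.0001, 0.0, 0.0661]
[-0.0306, -0.0184, -0.0, -0.0001, 0.0, 0.0661]
[-0.0318, -0.0163, -0.0001, -0.0001, 0.0, 0.0661]
[-0.0328, -0.0142, -0.0001, -0.0001, 0.0, 0.0661]
[-0.0336, -0.012, -0.0001, -0.0001, 0.0, 0.0661]
[-0.0344, -0.0097, -0.0001, -0.0001, 0.0, 0.0661]
[-0.0349, -0.0074, -0.0001, -0.0001, 0.0, 0.0661]
[-0.0353, -0.0051, -0.0001, -0.0001, 0.0, 0.0661]
[-0.0356, -0.0028, -0.0001, -0.0001, 0.0, 0.0661]
[-0.0357, -0.0004, -0.0001, -0.0001, 0.0, 0.0661]
[-0.0357, 0.0019, -0.0001, -0.0001, 0.0, 0.0661]
[-0.0355, 0.0043, -0.0001, -0.0001, 0.0, 0.0661]
```

Request:
apply_moves(
  moves=[0,-0.023,-0.027,0,0,0,0.066,0,-0.025,-0.026,0,0,0,0.066,0,-0.026,-0.024,0,0,0,0.066,0,-0.028,-0.022,0,0,0,0.066,0,-0.029,-0.02,0,0,0,0.066,0,-0.031,-0.018,0,0,0,0.066,0,-0.032,-0.016,0,0,0,0.066,0,-0.033,-0.014,0,0,0,0.066],
  newtons=30,
)

```text
clock: 0.77
position: [0.2647, 0.2956, 0.1936]
ee_rot: [-0.002, 0.383, 0.924, -0.002]
contact_force: [1.1, -0.2, 0.9]
width: 0.0004
```

Run:
```python
from h import *
show([-.24,0,.16],16)
```

```text
t 0.7667 chest pos [-0.2898  0.2766  0.1936] F [ 1.1 -0.2  0.9] w 0.0004 rotleft [-5.900e-03  4.000e-04  5.181e-01]
[-0.0166, -0.0058, 0.0021, -0.0004, 0.0, 0.0324]
[-0.0167, -0.0053, 0.0021, -0.0004, 0.0, 0.0324]
[-0.0169, -0.0048, 0.0021, -0.0004, 0.0, 0.0324]
[-0.0171, -0.0042, 0.0021, -0.0004, 0.0, 0.0324]
[-0.0172, -0.0037, 0.0021, -0.0004, 0.0, 0.0324]
[-0.0173, -0.0031, 0.0021, -0.0004, 0.0, 0.0324]
[-0.0174, -0.0025, 0.0021, -0.0004, 0.0, 0.0324]
[-0.0175, -0.002, 0.0021, -0.0004, 0.0, 0.0324]
[-0.0175, -0.0014, 0.0021, -0.0004, 0.0, 0.0324]
[-0.0175, -0.0008, 0.0021, -0.0004, 0.0, 0.0324]
[-0.0176, -0.0003, 0.0021, -0.0004, 0.0, 0.0324]
[-0.0176, 0.0003, 0.0021, -0.0004, 0.0, 0.0324]
[-0.0175, 0.0009, 0.0021, -0.0004, 0.0, 0.0324]
[-0.0175, 0.0014, 0.0021, -0.0004, 0.0, 0.0324]
[-0.0175, 0.002, 0.0021, -0.0004, 0.0, 0.0324]
[-0.0174, 0.0026, 0.0021, -0.0004, 0.0, 0.0324]
```

Request:
apply_moves(
  moves=[0,-0.033,-0.012,0.003,-0.001,0,0.066,0,-0.034,-0.01,0.003,-0.001,0,0.066,0,-0.034,-0.008,0.003,-0.001,0,0.066,0,-0.035,-0.005,0.003,-0.001,0,0.066,0,-0.035,-0.003,0.003,-0.001,0,0.066,0,-0.035,0,0.003,-0.001,0,0.066,0,-0.035,0.002,0.003,0,0,0.066,0,-0.035,0.004,0.003,0,0,0.066],
)

```text
clock: 1.43
position: [0.382, 0.0262, 0.1686]
ee_rot: [0.001, 0.621, 0.784, 0.001]
contact_force: [0.2, 0.4, 0.4]
width: -0.0001
```

Run:
```python
from h import *
show([-.24,0,.070],8)
```

```text
t 1.4333 chest pos [-0.2475 -0.0142  0.1686] F [0.2 0.4 0.4] w -0.0001 rotleft [ 0.0031 -0.0005 -0.0353]
[0.0018, 0.0008, 0.0123, 0.0004, -0.0001, -0.0044]
[0.0018, 0.0008, 0.0123, 0.0004, -0.0001, -0.0044]
[0.0018, 0.0009, 0.0123, 0.0004, -0.0001, -0.0044]
[0.0018, 0.0009, 0.0123, 0.0004, -0.0001, -0.0044]
[0.0018, 0.0009, 0.0123, 0.0004, -0.0001, -0.0044]
[0.0018, 0.0009, 0.0123, 0.0004, -0.0001, -0.0044]
[0.0018, 0.0009, 0.0123, 0.0004, -0.0001, -0.0044]
[0.0018, 0.0009, 0.0123, 0.0004, -0.0001, -0.0044]
```

Request:
apply_moves(
  moves=[0,0.002,0.001,0.012,0,0,-0.005,0,0.002,0.001,0.012,0,0,-0.005,0,0.002,0.001,0.012,0,0,-0.005,0,0.002,0.001,0.012,0.001,0,-0.005,0,0.002,0.001,0.012,0.001,0,-0.005,0,0.002,0.001,0.012,0.001,0,-0.005,0,0.002,0.001,0.012,0,0,-0.005,0,0.001,0.001,0.012,0,0,0],
)

```text
clock: 2.1
position: [0.3915, 0.0316, 0.069]
ee_rot: [0.003, 0.615, 0.788, -0.0]
contact_force: [0.5, -1.1, 0.5]
width: -0.0
```

Run:
```python
from h import *
show([-.205,0,.070],4)
from rig import imaging
d=imaging.get_image("side"); cv2.imwrite("pics/s1.png",d["image"][100:320,200:500,::-1].repeat(2,0).repeat(2,1))
```

```text
t 2.1 chest pos [-0.2368 -0.0115  0.069 ] F [ 0.5 -1.1  0.5] w -0.0 rotleft [ 0.0034  0.0053 -0.0205]
[0.003, 0.0079, -0.0002, 0.0008, 0.0013, -0.0051]
[0.003, 0.0079, -0.0002, 0.0008, 0.0013, -0.0051]
[0.0029, 0.0079, -0.0003, 0.0008, 0.0013, -0.0051]
[0.0029, 0.0079, -0.0003, 0.0008, 0.0013, -0.0051]
```

View pics/s1.png

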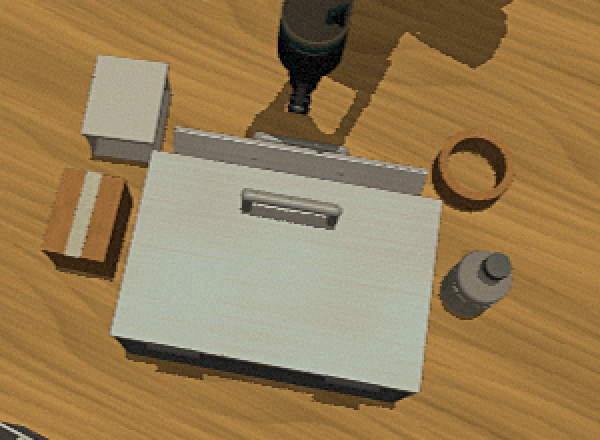

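The gripper stands clear in front of the flap bar: fingertips at crop (298,105), bar at (300,142). Next I push the flap.

Request:
apply_moves(
  moves=[0,0.005,0.008,0,0,0,-0.005,0,0.005,0.008,0,0,0,-0.005,0,0.004,0.008,0,0,0,-0.005,0,0,0.008,0,0,0,0,0,0,0.008,-0.002,0,0,0,0,0,0.008,-0.004,0,0,0,0,0,0.008,-0.005,0,0,0,0,0,0.008,-0.005,0,0,0],
)

```text
clock: 2.82
position: [0.4539, 0.0656, 0.0851]
ee_rot: [0.001, 0.608, 0.794, -0.001]
contact_force: [0.2, 0.2, -0.6]
width: -0.0004
```

Run:
```python
from h import *
show([-.163,0,.088],4)
```

```text
t 2.8167 chest pos [-0.1677  0.0049  0.0851] F [ 0.2  0.2 -0.6] w -0.0004 rotleft [-0.0005  0.0035 -0.0032]
[-0.0012, 0.0012, -0.0007, -0.0001, 0.0009, -0.0008]
[-0.0012, 0.0012, -0.0007, -0.0001, 0.0009, -0.0008]
[-0.0012, 0.0012, -0.0007, -0.0001, 0.0009, -0.0008]
[-0.0012, 0.0012, -0.0007, -0.0001, 0.0009, -0.0008]
```

Run:
```python
from h import *
from rig import imaging
o=[]
for n in("side","top"):
    d=imaging.get_image(n); o.append(d["image"][100:320,(200 if n=="side" else 150):][:,:290,::-1])
    np.savez(f"pics/{n}2.npz",**d)
cv2.imwrite("pics/s2.png",cv2.resize(np.hstack(o),(797,302)))
for n in("top","side"):
    W=cloud(dict(np.load(f"pics/{n}2.npz"))); c=toC(W).reshape(-1,3)
    q=c[(c[:,0]<-.122)&(c[:,0]>-.3)&(abs(c[:,1])<.16)&(c[:,2]>.02)&(c[:,2]<.13)]
    for a,b in((-.15,-.08),(.08,.15)):
        s=q[(q[:,1]>a)&(q[:,1]<b)]; 
        if len(s): print(n,a,len(s),"minx",s[:,0].min(),"z",np.percentile(s[:,2],98))
```

```text
top -0.15 606 minx -0.16520374349551628 z 0.1193723618417781
top 0.08 189 minx -0.16498102042141632 z 0.11901207969336808
side -0.15 379 minx -0.16282153093945717 z 0.11823387567421233
side 0.08 396 minx -0.1641502973743701 z 0.11900188731071254
```

View pics/s2.png

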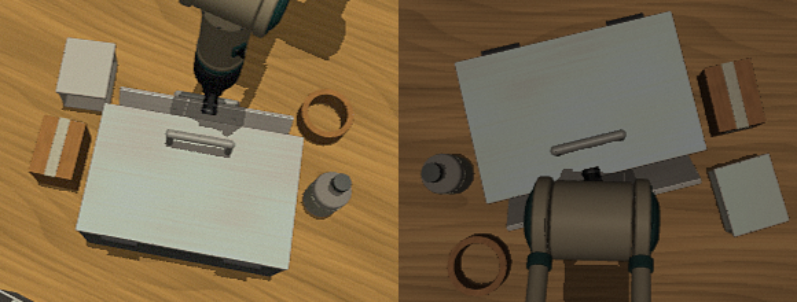

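The flap has not moved: the fingertips passed over the bar, so I was too high. I'll lift, back off and come in lower.

Request:
apply_moves(
  moves=[0,0,0,-0.02,0,0,0,0,0,0,-0.025,0,0,0,0,-0.002,-0.02,0,0,0,0,0,-0.002,-0.03,0,0,0,0,0,-0.002,-0.03,0.01,0,0,0,0,0,0,0.02,0,0,0,0,0,0,0.02,0,0,0,0,0,0,0.015,0,0,0],
)

```text
clock: 3.58
position: [0.3809, 0.0371, 0.07]
ee_rot: [0.007, 0.608, 0.794, 0.002]
contact_force: [-0.1, 0.0, 0.0]
width: -0.0
```

Run:
```python
from h import *
show([-.240,0,.060],4)
```

```text
t 3.5833 chest pos [-0.2457 -0.0034  0.07  ] F [-0.1  0.   0. ] w -0.0 rotleft [ 0.0119  0.0094 -0.0016]
[0.0009, 0.0014, 0.0025, 0.003, 0.0023, -0.0004]
[0.0009, 0.0014, 0.0025, 0.003, 0.0023, -0.0004]
[0.0009, 0.0014, 0.0025, 0.003, 0.0023, -0.0004]
[0.0008, 0.0014, 0.0025, 0.003, 0.0023, -0.0004]
```

Request:
apply_moves(
  moves=[0,0.001,0,0.005,0.004,0.003,0,0,0.001,0,0.005,0.004,0.003,0,0,0,0.006,0.002,0.004,0.003,0,0,0,0.007,0,0,0,0,0,0,0.007,0,0,0,0,0,0,0.007,0,0,0,0,0,0,0.007,0,0,0,0,0,0,0.006,0,0,0,0],
)

```text
clock: 4.25
position: [0.4224, 0.0506, 0.0574]
ee_rot: [-0.001, 0.608, 0.794, -0.001]
contact_force: [-0.3, 0.5, 1.1]
width: -0.0001
```

Run:
```python
from h import *
show([-.2,0,.060],4)
from rig import imaging
d=imaging.get_image("wrist"); cv2.imwrite("pics/w1.png",d["image"][:,:,::-1])
```

```text
t 4.25 chest pos [-0.2021 -0.0013  0.0574] F [-0.3  0.5  1.1] w -0.0001 rotleft [-0.0022 -0.0009 -0.0022]
[0.0003, 0.0005, -0.0006, -0.0006, -0.0002, -0.0006]
[0.0003, 0.0005, -0.0006, -0.0006, -0.0002, -0.0006]
[0.0003, 0.0005, -0.0006, -0.0006, -0.0002, -0.0006]
[0.0003, 0.0005, -0.0006, -0.0006, -0.0002, -0.0006]
```

View pics/w1.png

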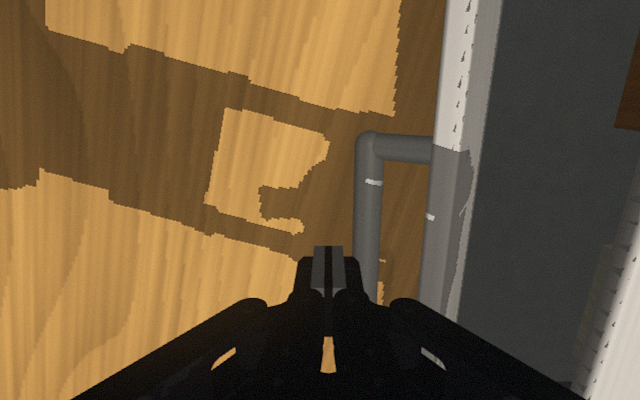

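The wrist view shows the fingertips at (328,260), just left of and below the bar at (368,220), in front of it and close to contact. Next I push and follow the arc.

Request:
apply_moves(
  moves=[0,0,0.005,0,0,0,0,0,0,0.005,0,0,0,0,0,0,0.005,-0.004,0,0,0,0,0,0.005,-0.004,0,0,0,0,0,0.005,-0.004,0,0,0,0,0,0.005,-0.004,0,0,0,0,0,0.005,-0.003,0,0,0,0,0,0.005,-0.003,0,0,0],
)

```text
clock: 4.97
position: [0.4599, 0.0618, 0.0797]
ee_rot: [-0.005, 0.607, 0.794, -0.005]
contact_force: [-2.0, -0.6, -0.8]
width: -0.0001
```

```bash
cat > flap.py <<'E'
from h import *
from rig import imaging
import sys
show([-.159,0,.088],4)
for n in("side","top"):
    d=imaging.get_image(n); W=cloud(d); c=toC(W).reshape(-1,3)
    cv2.imwrite(f"pics/{n}_{sys.argv[1]}.png",d["image"][:,:,::-1])
    q=c[(c[:,0]<-.1)&(c[:,0]>-.3)&(abs(c[:,1])<.16)&(c[:,2]>.02)&(c[:,2]<.135)]
    for a,b in((-.15,-.08),(.08,.15)):
        s=q[(q[:,1]>a)&(q[:,1]<b)]
        if len(s): print(n,a,len(s),"minx",s[:,0].min(),"z",np.percentile(s[:,2],98))
E
python3 flap.py 3
```

```text
t 4.9667 chest pos [-0.1629 -0.0004  0.0797] F [-2.  -0.6 -0.8] w -0.0001 rotleft [-0.0134 -0.0026 -0.0011]
[0.0001, 0.001, -0.0021, -0.0034, -0.0007, -0.0003]
[0.0001, 0.001, -0.0021, -0.0034, -0.0007, -0.0003]
[0.0001, 0.001, -0.0021, -0.0034, -0.0007, -0.0003]
[0.0001, 0.001, -0.0021, -0.0034, -0.0007, -0.0003]
side -0.15 250 minx -0.14728620751718588 z 0.12510276844870288
side 0.08 262 minx -0.14689979017309585 z 0.1260828276941102
top -0.15 397 minx -0.14776664435044765 z 0.12681945383403845
top 0.08 236 minx -0.14763238319598831 z 0.12666244609044097
```

Run:
```python
from rig import imaging
import cv2
d=imaging.get_image("wrist"); cv2.imwrite("pics/w2.png",d["image"][:,:,::-1])
a=cv2.imread("pics/side_3.png")[120:260,220:460]; cv2.imwrite("pics/s3.png",cv2.resize(a,None,fx=3,fy=3))
```

```text
(no output)
```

View pics/w2.png

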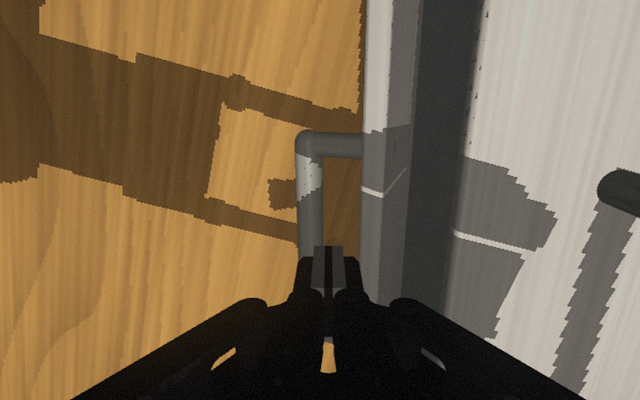

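View pics/s3.png

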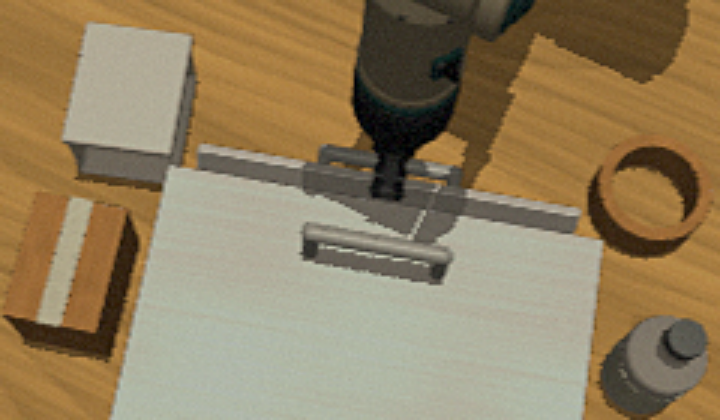

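Run:
```python
from h import *
from rig import imaging
d=imaging.get_image("wrist"); c=toC(cloud(d))
for v in (160,200,230,250,254,258,262,270,280,300):
    print(v,[(u,*(c[v,u]*1000).round().tolist()) for u in (305,310,316,322,328,334,340,350)])
```

```text
160 [(305, -173.0, 45.0, 97.0), (310, -170.0, 45.0, 98.0), (316, -167.0, 45.0, 96.0), (322, -165.0, 44.0, 91.0), (328, -162.0, 25.0, 2.0), (334, -158.0, 24.0, -0.0), (340, -153.0, 24.0, 1.0), (350, -145.0, 24.0, 0.0)]
200 [(305, -173.0, 25.0, 99.0), (310, -171.0, 25.0, 98.0), (316, -168.0, 24.0, 97.0), (322, -165.0, 23.0, 92.0), (328, -163.0, -8.0, 1.0), (334, -158.0, -9.0, 0.0), (340, -153.0, -9.0, 0.0), (350, -145.0, -9.0, 0.0)]
230 [(305, -173.0, 9.0, 99.0), (310, -171.0, 9.0, 99.0), (316, -168.0, 8.0, 97.0), (322, -165.0, 6.0, 92.0), (328, -163.0, -35.0, 2.0), (334, -158.0, -35.0, 0.0), (340, -153.0, -35.0, 1.0), (350, -144.0, -34.0, 2.0)]
250 [(305, -174.0, -3.0, 97.0), (310, -171.0, -3.0, 98.0), (316, -167.0, 9.0, 121.0), (322, -164.0, 9.0, 120.0), (328, -161.0, 9.0, 121.0), (334, -159.0, 9.0, 121.0), (340, -156.0, 9.0, 120.0), (350, -144.0, -53.0, 1.0)]
254 [(305, -174.0, -6.0, 97.0), (310, -171.0, -6.0, 97.0), (316, -167.0, 9.0, 124.0), (322, -164.0, 9.0, 124.0), (328, -161.0, 8.0, 123.0), (334, -159.0, 9.0, 124.0), (340, -156.0, 9.0, 124.0), (350, -144.0, -57.0, 1.0)]
258 [(
[... 403 characters left out ...]
1.0), (350, -152.0, 5.0, 125.0)]
270 [(305, -171.0, 5.0, 131.0), (310, -169.0, 4.0, 130.0), (316, -166.0, 9.0, 137.0), (322, -164.0, 8.0, 137.0), (328, -161.0, 9.0, 137.0), (334, -159.0, 9.0, 138.0), (340, -156.0, 9.0, 137.0), (350, -152.0, 5.0, 130.0)]
280 [(305, -170.0, 5.0, 139.0), (310, -168.0, 6.0, 140.0), (316, -166.0, 9.0, 146.0), (322, -163.0, 9.0, 144.0), (328, -161.0, 9.0, 145.0), (334, -159.0, 9.0, 145.0), (340, -157.0, 9.0, 145.0), (350, -152.0, 4.0, 138.0)]
300 [(305, -169.0, 10.0, 160.0), (310, -167.0, 10.0, 159.0), (316, -165.0, 9.0, 157.0), (322, -163.0, 5.0, 151.0), (328, -161.0, 4.0, 151.0), (334, -159.0, 10.0, 159.0), (340, -157.0, 10.0, 159.0), (350, -154.0, 10.0, 160.0)]
```

Run:
```python
from h import *
from rig import imaging,manip
d=imaging.get_image("side"); c=toC(cloud(d))
for v in range(172,192,2):
    print(v,[(u,*(c[v,u]*1000).round().tolist()) for u in (343,347,351,355)])
w=imaging.get_image("wrist"); s,p,R=cur()
cam=-w["R"].T@w["t"]; print("cam rel tool",R.inv().apply(cam-p), "axis",R.inv().apply(w["R"][2]))
```

```text
172 [(343, -168.0, -17.0, 98.0), (347, -121.0, -7.0, 222.0), (351, -122.0, 1.0, 222.0), (355, -121.0, 10.0, 228.0)]
174 [(343, -165.0, -16.0, 94.0), (347, -115.0, -6.0, 224.0), (351, -118.0, 2.0, 220.0), (355, -120.0, 11.0, 221.0)]
176 [(343, -195.0, -16.0, 1.0), (347, -133.0, -6.0, 166.0), (351, -116.0, 3.0, 214.0), (355, -136.0, 13.0, 168.0)]
178 [(343, -143.0, -14.0, 123.0), (347, -116.0, -5.0, 198.0), (351, -112.0, 4.0, 211.0), (355, -132.0, 14.0, 165.0)]
180 [(343, -137.0, -13.0, 125.0), (347, -112.0, -4.0, 197.0), (351, -108.0, 5.0, 210.0), (355, -143.0, 15.0, 123.0)]
182 [(343, -104.0, -12.0, 200.0), (347, -103.0, -3.0, 207.0), (351, -105.0, 5.0, 207.0), (355, -137.0, 16.0, 126.0)]
184 [(343, -131.0, -12.0, 114.0), (347, -100.0, -3.0, 202.0), (351, -101.0, 6.0, 203.0), (355, -134.0, 17.0, 119.0)]
186 [(343, -114.0, -11.0, 145.0), (347, -97.0, -2.0, 197.0), (351, -98.0, 7.0, 200.0), (355, -133.0, 18.0, 108.0)]
188 [(343, -108.0, -10.0, 149.0), (347, -109.0, -1.0, 150.0), (351, -113.0, 9.0, 146.0), (355, -130.0, 19.0, 103.0)]
190 [(343, -103.0, -9.0, 150.0), (347, -104.0, 0.0, 152.0), (351, -107.0, 9.0, 147.0), (355, -109.0, 19.0, 148.0)]
cam rel tool [ 0.07996114 -0.00060053 -0.17492295] axis [-3.16497764e-01  1.46055578e-04  9.48593245e-01]
```

Run:
```python
from h import *
from rig import imaging
d=imaging.get_image("side"); w=imaging.get_image("wrist")
def pr(d,c):
    q=d["R"]@toW(c)+d["t"]; return (q[:2]/q[2]*[d["fx"],d["fy"]]+[d["cx"],d["cy"]]).round(1).tolist()
for z in (.08,.1,.118,.135,.16,.2):
    print(z,"side",[pr(d,[x,0,z]) for x in(-.172,-.163,-.154)],"wrist y9/0",pr(w,[-.163,.009,z]),pr(w,[-.163,0,z]))
print(pr(d,[-.17,-.055,.09]),pr(d,[-.17,.055,.09]),pr(d,[-.065,-.05,.193]))
a=d["image"][140:200,310:390,::-1]; cv2.imwrite("pics/z.png",cv2.resize(a,None,fx=9,fy=9,interpolation=0))
```

```text
0.08 side [[349.5, 174.4], [348.9, 177.7], [348.4, 180.9]] wrist y9/0 [326.5, 216.1] [326.6, 230.7]
0.1 side [[350.0, 171.6], [349.5, 174.8], [348.9, 178.1]] wrist y9/0 [326.0, 230.7] [326.0, 246.7]
0.118 side [[350.5, 168.9], [350.0, 172.2], [349.4, 175.6]] wrist y9/0 [325.4, 247.0] [325.5, 264.5]
0.135 side [[351.0, 166.3], [350.5, 169.6], [349.9, 173.0]] wrist y9/0 [324.7, 266.2] [324.8, 285.3]
0.16 side [[351.8, 162.3], [351.2, 165.7], [350.6, 169.2]] wrist y9/0 [323.3, 304.5] [323.4, 326.6]
0.2 side [[353.1, 155.5], [352.5, 159.0], [351.9, 162.6]] wrist y9/0 [319.2, 416.8] [319.5, 445.7]
[328.3, 170.1] [371.1, 177.4] [323.2, 196.3]
```

View pics/z.png

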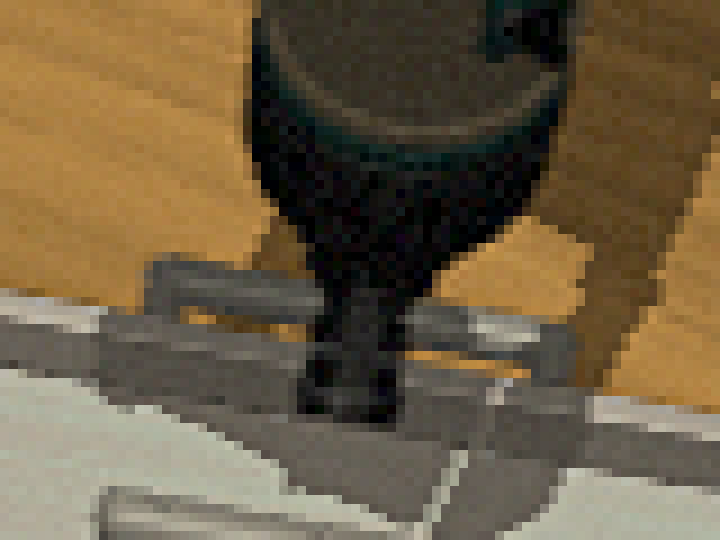

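Request:
apply_moves(
  moves=[0,0,-0.003,-0.02,0,0,0,0,0,-0.01,-0.025,0,0,0,0,0,-0.01,0,-0.1,0,0,0,0,-0.005,0,-0.1,0,0,0,0,-0.005,0,-0.11,0,0,0,0,0,0,-0.11,0,0,0,0,0,0,-0.11,0,0,0,0,0,0,-0.11,0,0],
)

```text
clock: 6.03
position: [0.4391, 0.0576, 0.1282]
ee_rot: [0.168, 0.578, 0.766, 0.226]
contact_force: [-0.5, 0.3, -0.1]
width: 0.0003
```

```bash
cat >> h.py <<'E'
def tilt(a): # tool z leaning forward by a deg
    return Rt.from_matrix(DOWN)*Rt.from_rotvec([-np.radians(a),0,0])
E
python3 - <<'E'
from h import *
from rig import imaging
show([-.16,0,.1],4,tilt(35))
w=imaging.get_image("wrist"); cv2.imwrite("pics/w4.png",w["image"][:,:,::-1]); c=toC(cloud(w)); s,p,R=cur()
T=R.inv().apply(cloud(w).reshape(-1,3)-p).reshape(c.shape)*1000
for v in (240,246,250,256,262,280): print(v,T[v,[305,315,328,340,350]].round().tolist())
E
```

```text
t 6.0333 chest pos [-0.1841  0.001   0.1282] F [-0.5  0.3 -0.1] w 0.0003 rotleft [-0.0408 -0.0099  0.0082]
[-0.0004, 0.0013, 0.0092, -0.0102, -0.0025, 0.0021]
[-0.0003, 0.0012, 0.0092, -0.0102, -0.0025, 0.0021]
[-0.0003, 0.0011, 0.0092, -0.0102, -0.0025, 0.0021]
[-0.0003, 0.001, 0.0092, -0.0102, -0.0025, 0.0021]
240 [[-24.0, -13.0, 35.0], [-23.0, -6.0, 31.0], [-70.0, 3.0, 128.0], [-50.0, 14.0, 87.0], [-37.0, 20.0, 61.0]]
246 [[-29.0, -13.0, 34.0], [8.0, -3.0, -37.0], [8.0, 3.0, -38.0], [7.0, 8.0, -36.0], [-42.0, 20.0, 60.0]]
250 [[-32.0, -13.0, 34.0], [8.0, -3.0, -41.0], [8.0, 3.0, -41.0], [8.0, 8.0, -41.0], [-45.0, 20.0, 59.0]]
256 [[-37.0, -13.0, 36.0], [8.0, -3.0, -47.0], [7.0, 3.0, -45.0], [8.0, 8.0, -46.0], [-50.0, 21.0, 58.0]]
262 [[4.0, -7.0, -45.0], [8.0, -3.0, -52.0], [7.0, 3.0, -51.0], [8.0, 8.0, -52.0], [4.0, 13.0, -45.0]]
280 [[4.0, -6.0, -59.0], [8.0, -2.0, -65.0], [8.0, 3.0, -66.0], [8.0, 7.0, -66.0], [4.0, 12.0, -59.0]]
```

View pics/w4.png

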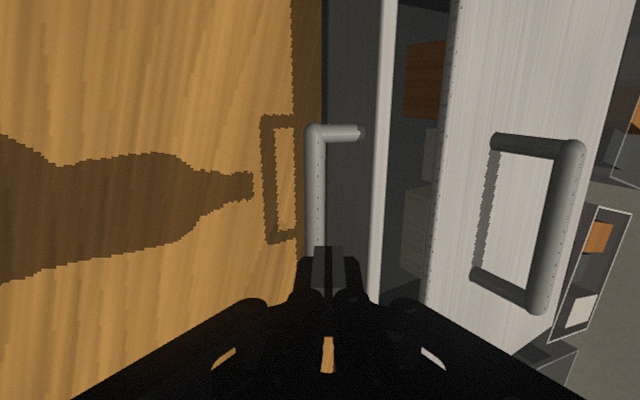

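Request:
apply_moves(
  moves=[0,0,0.002,0.011,-0.01,0,0,0,0,0.002,0.011,-0.01,0,0,0,0,0.002,0.011,-0.01,0,0,0,0,0.002,0.01,-0.01,0,0,0,0,0.001,0.01,0,0,0,0,0,0,0,0,0,0,0,0,0,0,0,0,0,0,0,0,0,0,0,0],
)

```text
clock: 6.75
position: [0.4761, 0.0664, 0.088]
ee_rot: [0.18, 0.578, 0.759, 0.24]
contact_force: [0.3, 0.1, 0.7]
width: -0.0002
```

Run:
```python
from h import *
from rig import imaging
show([-.093,0,.084],8,tilt(35))
w=imaging.get_image("wrist"); cv2.imwrite("pics/w5.png",w["image"][:,:,::-1])
```

```text
t 6.75 chest pos [-0.1461 -0.0002  0.088 ] F [0.3 0.1 0.7] w -0.0002 rotleft [-0.001  -0.0065  0.0007]
[-0.0, 0.0051, 0.0042, -0.0001, -0.0008, 0.0001]
[0.0, 0.0051, 0.0042, -0.0001, -0.0008, 0.0001]
[0.0, 0.0051, 0.0042, -0.0001, -0.0008, 0.0001]
[0.0, 0.0051, 0.0042, -0.0001, -0.0008, 0.0001]
[0.0, 0.0051, 0.0042, -0.0001, -0.0008, 0.0001]
[0.0, 0.0051, 0.0042, -0.0001, -0.0008, 0.0001]
[0.0, 0.0051, 0.0042, -0.0001, -0.0008, 0.0001]
[0.0, 0.0051, 0.0042, -0.0001, -0.0008, 0.0001]
```

View pics/w5.png

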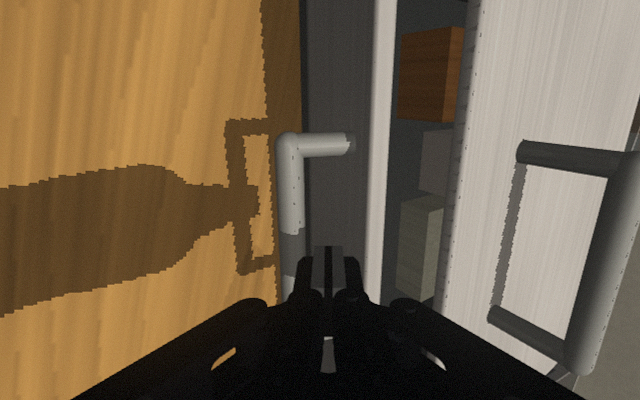

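There was no contact force. The wrist view shows the tip at (328,246), between the bar (290,230) and the panel's top edge (378,250). So the physical tip ends about 37 mm short of the reported TCP. I'll push the panel's top part forward.

Request:
apply_moves(
  moves=[0,0,0.005,0.004,0,0,0,0,0,0.005,0.004,0,0,0,0,0,0.005,0.004,0,0,0,0,0,0.005,0.004,0,0,0,0,0,0.005,0.004,0,0,0,0,0,0.005,0.004,0,0,0,0,0,0.004,0.003,0,0,0,0,0,0,0,0,0,0],
)

```text
clock: 7.47
position: [0.5225, 0.0799, 0.091]
ee_rot: [0.184, 0.576, 0.758, 0.243]
contact_force: [-0.3, -0.4, -2.1]
width: -0.0001
```

```bash
sed -i 's/show(.*/show([-.093,0,.084],4,tilt(35))/' flap.py; python3 flap.py 5;python3 - <<'E'
from h import *
from rig import imaging
w=imaging.get_image("wrist"); cv2.imwrite("pics/w6.png",w["image"][:,:,::-1])
E
```

```text
t 7.4667 chest pos [-0.0977  0.0007  0.091 ] F [-0.3 -0.4 -2.1] w -0.0001 rotleft [ 0.0083 -0.0048  0.0037]
[-0.0002, -0.0001, 0.0021, 0.0021, -0.0012, 0.0009]
[-0.0002, -0.0001, 0.0021, 0.0021, -0.0012, 0.0009]
[-0.0002, -0.0001, 0.0021, 0.0021, -0.0012, 0.0009]
[-0.0002, -0.0, 0.0021, 0.0021, -0.0012, 0.0009]
```

View pics/w6.png

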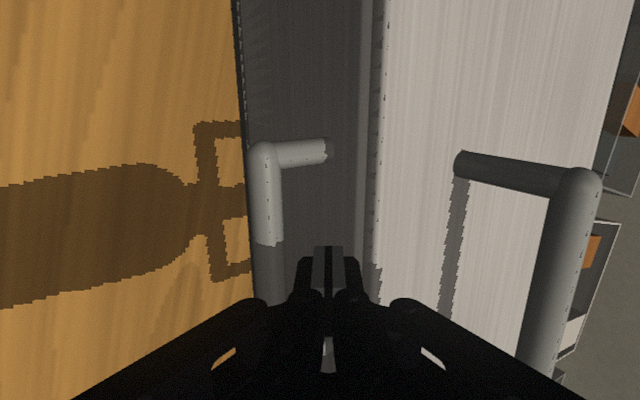

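```bash
cat > wf.py <<'E'
from h import *
from rig import imaging
w=imaging.get_image("wrist"); c=toC(cloud(w)); s,p,R=cur()
print("t",s["clock"],toC(p).round(4),"F",s["contact_force"].round(1))
q=c.reshape(-1,3); q=q[(q[:,1]>.065)&(q[:,1]<.15)&(q[:,2]>.03)&(q[:,2]<.118)&(q[:,0]<-.09)&(q[:,0]>-.19)]
if len(q)>50:
    for _ in range(3):
        a=np.polyfit(q[:,2]-.012,q[:,0],1); r=q[:,0]-np.polyval(a,q[:,2]-.012); q=q[abs(r)<.004]
    print(len(q),"flap rad",np.arctan(-a[0]),"front at hinge (-.110)",a[1])
b=c[...,:].reshape(-1,3); b=b[(b[:,1]>.02)&(b[:,1]<.045)&(b[:,0]<-.118)&(b[:,0]>-.2)&(b[:,2]>.085)&(b[:,2]<.125)]
if len(b): print("flap bar x mean",b[:,0].mean(),"ztop",np.percentile(b[:,2],95))
E
python3 wf.py
```

```text
t 7.6667 [-0.0977  0.0006  0.0912] F [-1.4  0.3 -2.7]
10401 flap rad -0.001625342021813368 front at hinge (-.110) -0.11124802665591438
flap bar x mean -0.1454838663980402 ztop 0.11493127365033176
```

Wrist-depth fit: the flap is at 0.00 rad and its bar matches the shut position. I'll retreat along the fingers and straighten up.

Request:
apply_moves(
  moves=[0,0,0,-0.02,0,0,0,0,0,0,-0.025,0,0,0,0,0,0,-0.03,0,0,0,0,0,0,-0.035,0,0,0,0,0,0.01,-0.03,0.12,0,0,0,0,0.01,-0.025,0.12,0,0,0,0,0.01,-0.02,0.12,0,0,0,0,0.01,-0.01,0.12,0,0],
)

```text
clock: 8.33
position: [0.4493, 0.06, 0.2642]
ee_rot: [0.049, 0.607, 0.79, 0.073]
contact_force: [0.5, -0.9, 0.5]
width: -0.0003
```

```bash
python3 wf.py
python3 - <<'E'
from h import *
show([-.065,0,.27],8)
E
```

```text
t 8.3833 [-0.1635 -0.0009  0.2675] F [8.1 1.8 4.5]
1908 flap rad -0.0014499795126067614 front at hinge (-.110) -0.1115371148783627
flap bar x mean -0.1446204960161683 ztop 0.11521412288511552
t 8.3833 chest pos [-0.1635 -0.0009  0.2675] F [8.1 1.8 4.5] w 0.0006 rotleft [ 0.1815 -0.0099 -0.0039]
[0.0001, 0.0122, 0.0019, 0.0227, -0.0012, -0.0005]
[0.0001, 0.0122, 0.0016, 0.0227, -0.0012, -0.0005]
[0.0001, 0.0122, 0.0014, 0.0227, -0.0012, -0.0005]
[0.0001, 0.0123, 0.0011, 0.0227, -0.0012, -0.0005]
[0.0001, 0.0123, 0.0008, 0.0227, -0.0012, -0.0005]
[0.0001, 0.0123, 0.0005, 0.0227, -0.0012, -0.0005]
[0.0001, 0.0123, 0.0002, 0.0227, -0.0012, -0.0005]
[0.0001, 0.0123, -0.0, 0.0227, -0.0012, -0.0005]
```

Request:
apply_moves(
  moves=[0.085,0,0.013,0.002,0.025,0,0,0.085,0,0.013,0.002,0.025,0,0,0.085,0,0.013,0.002,0.025,0,0,0.085,0,0.013,0.002,0.025,0,0,0.085,0,0.013,0.002,0.025,0,0,0.085,0,0.013,0.002,0.025,0,0,0.085,0,0.013,0.001,0.025,0,0,0.085,0,0.007,0,0.01,0,0],
)

```text
clock: 9.05
position: [0.5711, 0.0921, 0.2702]
ee_rot: [-0.001, 0.607, 0.795, 0.007]
contact_force: [-0.2, 0.0, -0.5]
width: 0.0848
```

Run:
```python
from h import *
from rig import imaging
show([-.065,0,.2],8)
w=imaging.get_image("wrist"); cv2.imwrite("pics/w7.png",w["image"][:,:,::-1]); W=cloud(w); c=toC(W).reshape(-1,3); s,p,R=cur()
b=c[(abs(c[:,0]+.065)<.03)&(abs(c[:,1])<.07)&(c[:,2]>.18)&(c[:,2]<.21)]
print(len(b),b.mean(0),np.percentile(b,[2,98],axis=0))
T=R.inv().apply(W.reshape(-1,3)-p).reshape(W.shape)*1000
for v in range(200,400,15): print(v,[T[v,u].round().tolist() for u in range(200,460,20) if T[v,u][2]<0])
```

```text
t 9.05 chest pos [-0.0477 -0.0004  0.2702] F [-0.2  0.  -0.5] w 0.0848 rotleft [ 0.0108 -0.0102  0.    ]
[-0.0, -0.0023, 0.0087, 0.0013, -0.0013, 0.0]
[-0.0, -0.0022, 0.0088, 0.0013, -0.0013, 0.0]
[-0.0, -0.0022, 0.0088, 0.0013, -0.0013, 0.0]
[-0.0, -0.0022, 0.0088, 0.0013, -0.0013, 0.0]
[0.0, -0.0022, 0.0088, 0.0013, -0.0013, 0.0]
[0.0, -0.0022, 0.0088, 0.0013, -0.0013, 0.0]
[0.0, -0.0022, 0.0088, 0.0013, -0.0013, 0.0]
[0.0, -0.0022, 0.0088, 0.0013, -0.0013, 0.0]
2369 [-0.06597625  0.00204309  0.1990659 ] [[-0.0727954  -0.05382817  0.19482792]
 [-0.05959645  0.05119741  0.20142516]]
200 []
215 []
230 []
245 []
260 [[9.0, -48.0, -49.0], [9.0, 46.0, -49.0]]
275 [[6.0, -55.0, -55.0], [9.0, -44.0, -61.0], [10.0, 42.0, -62.0]]
290 [[10.0, -48.0, -72.0], [3.0, -45.0, -62.0], [7.0, 40.0, -68.0]]
305 [[10.0, -45.0, -81.0], [-3.0, -45.0, -63.0], [1.0, 41.0, -68.0]]
320 [[6.0, -45.0, -83.0], [-9.0, -45.0, -65.0], [-4.0, 40.0, -71.0]]
335 [[-0.0, -45.0, -83.0], [-10.0, 40.0, -72.0]]
350 [[16.0, -35.0, -107.0], [16.0, 26.0, -108.0]]
365 [[16.0, -33.0, -112.0], [16.0, -28.0, -112.0], [15.0, 26.0, -111.0]]
380 [[15.0, -32.0, -115.0], [16.0, -27.0, -116.0], [9.0, -19.0, -110.0], [9.0, -14.0, -110.0], [10.0, -9.0, -110.0], [10.0, -4.0, -110.0], [10.0, 1.0, -111.0], [10.0, 6.0, -110.0], [9.0, 11.0, -110.0], [15.0, 19.0, -116.0], [16.0, 24.0, -116.0]]
395 [[16.0, -30.0, -120.0], [15.0, -26.0, -119.0], [16.0, -21.0, -120.0], [10.0, -18.0, -115.0], [9.0, -13.0, -114.0], [9.0, -9.0, -114.0], [10.0, -4.0, -115.0], [10.0, 1.0, -115.0], [10.0, 6.0, -115.0], [10.0, 11.0, -115.0], [10.0, 15.0, -115.0], [16.0, 18.0, -120.0], [15.0, 23.0, -119.0]]
```

View pics/w7.png

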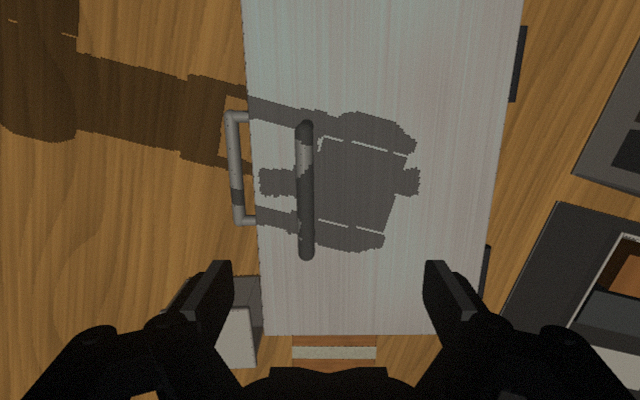

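The open fingertips sit about 49 mm behind the reported TCP and the palm about 110 mm, the same 37 mm offset as before. The bar is measured at chest (-0.066, 0.002), top at z 0.200, seen at (306,190) in the image. I'll centre over it first, then descend.

Request:
apply_moves(
  moves=[0.085,0,-0.006,0.005,0.004,-0.003,0,0.085,0,-0.006,0.01,0.004,-0.003,0,0.085,0.001,-0.006,0.012,0.004,-0.003,0,0.085,0.001,-0.002,0.015,0,-0.002,0,0.085,0.001,0,0.015,0,0,0,0.085,0,0,0.015,0,0,0,0.085,0,0,0.012,0,0,0,0.085,0,0,0,0,0,0],
)

```text
clock: 9.77
position: [0.5474, 0.0898, 0.1813]
ee_rot: [0.001, 0.607, 0.794, 0.002]
contact_force: [-0.4, 0.3, -0.2]
width: 0.0849
```

Run:
```python
from h import *
show([-.066,0.001,.134],8)
```

```text
t 9.7667 chest pos [-0.0712  0.0036  0.1813] F [-0.4  0.3 -0.2] w 0.0849 rotleft [ 0.005  -0.0007 -0.0007]
[-0.0003, 0.0006, 0.0059, 0.0006, -0.0001, -0.0001]
[-0.0003, 0.0006, 0.0059, 0.0006, -0.0001, -0.0001]
[-0.0003, 0.0006, 0.0059, 0.0006, -0.0001, -0.0001]
[-0.0003, 0.0006, 0.0059, 0.0006, -0.0001, -0.0001]
[-0.0003, 0.0006, 0.0059, 0.0006, -0.0001, -0.0001]
[-0.0003, 0.0006, 0.0059, 0.0006, -0.0001, -0.0001]
[-0.0003, 0.0006, 0.0059, 0.0006, -0.0001, -0.0001]
[-0.0003, 0.0006, 0.0059, 0.0006, -0.0001, -0.0001]
```

Request:
apply_moves(
  moves=[0.085,0,0.003,0.006,0.002,0,0,0.085,0,0.003,0.008,0.002,0,0,0.085,0,0.003,0.01,0,0,0,0.085,0,0,0.01,0,0,0,0.085,0,0,0.008,0,0,0,0.085,0,0,0.006,0,0,0,0.085,0,0,0.002,0,0,0,0.085,0,0,0,0,0,0],
)

```text
clock: 10.43
position: [0.5565, 0.0921, 0.1281]
ee_rot: [0.001, 0.608, 0.794, 0.002]
contact_force: [-0.9, -0.1, 0.2]
width: 0.085
```

Run:
```python
from h import *
from rig import imaging
show([-.066,0.001,.134],8)
w=imaging.get_image("wrist"); cv2.imwrite("pics/w8.png",w["image"][:,:,::-1])
```

```text
t 10.4333 chest pos [-0.0617  0.0035  0.1281] F [-0.9 -0.1  0.2] w 0.085 rotleft [ 0.0044 -0.0004 -0.0014]
[-0.0003, -0.0005, -0.0007, 0.0006, -0.0, -0.0002]
[-0.0003, -0.0005, -0.0007, 0.0006, -0.0, -0.0002]
[-0.0003, -0.0005, -0.0007, 0.0006, -0.0, -0.0002]
[-0.0003, -0.0005, -0.0007, 0.0006, -0.0, -0.0002]
[-0.0003, -0.0005, -0.0007, 0.0006, -0.0, -0.0002]
[-0.0003, -0.0005, -0.0007, 0.0006, -0.0, -0.0002]
[-0.0003, -0.0005, -0.0007, 0.0006, -0.0, -0.0002]
[-0.0003, -0.0005, -0.0007, 0.0006, -0.0, -0.0002]
```

View pics/w8.png

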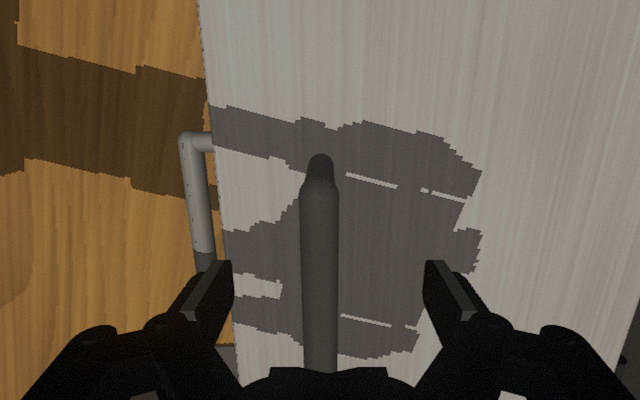

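The bar at column 320 sits between the pads at columns 230 and 428. I'll close on it.

Request:
apply_moves(
  moves=[0.085,0,-0.004,-0.004,0,0,0,0.0,0,0,-0.002,0,0,0,0.0,0,0,0,0,0,0,0.0,0,0,0,0,0,0,0.0,0,0,0,0,0,0,0.0,0,0,0,0,0,0,0.0,0,0,0,0,0,0,0.0,0,0,0,0,0,0],
  newtons=25,
)

```text
clock: 11.15
position: [0.5537, 0.091, 0.1375]
ee_rot: [0.003, 0.608, 0.794, 0.003]
contact_force: [-0.2, 0.0, -0.7]
width: 0.0131
```

```bash
cat > lift.py <<'E'
from h import *
import sys
# arc about hinge: current bar angle from TCP offset; k= bar rel TCP in tool z
s,p,R=cur(); c=toC(p); h=np.array([.110,.140])
print("t",s["clock"],"chest",c.round(4),"F",s["contact_force"].round(1),"w",round(s["width"],4),"rotleft",(R.inv()*Rt.from_matrix(DOWN)).as_rotvec().round(3))
L=float(sys.argv[1])   # bar is L behind TCP
z=C.T@R.as_matrix()[:,2]; b=(c-L*z)[[0,2]]; v=b-h
print("bar",b.round(4),"r",np.hypot(*v).round(4),"(.1829) lid est rad",(np.arctan2(v[1],-v[0])-np.arctan2(.053,.175)).round(3))
E
python3 lift.py 0.06
```

```text
t 11.15 chest [-0.0648  0.0031  0.1375] F [-0.2  0.  -0.7] w 0.0131 rotleft [ 0.009  0.001 -0.001]
bar [-0.0653  0.1975] r 0.1845 (.1829) lid est rad 0.023
```

Request:
apply_moves(
  moves=[0,0,0.002,-0.006,0,0,0,0,0,0.002,-0.006,0,0,0,0,0,0.002,-0.006,0,0,0,0,0,0.003,-0.006,0,0,0,0,0,0.003,-0.006,0,0,0,0,0,0.003,-0.006,0,0,0,0,0,0.003,-0.006,0,0,0,0,0,0.003,-0.005,0,0,0],
)

```text
clock: 11.82
position: [0.5734, 0.0964, 0.1847]
ee_rot: [0.0, 0.608, 0.794, 0.001]
contact_force: [1.0, -0.6, -5.5]
width: 0.0133
```

```bash
python3 lift.py 0.0555
python3 - <<'E'
from h import *
from rig import imaging
w=imaging.get_image("wrist"); cv2.imwrite("pics/w9.png",w["image"][:,:,::-1])
E
```

```text
t 11.8167 chest [-0.0443  0.0032  0.1847] F [ 1.  -0.6 -5.5] w 0.0133 rotleft [ 0.001 -0.    -0.001]
bar [-0.0444  0.2402] r 0.184 (.1829) lid est rad 0.281
```

View pics/w9.png

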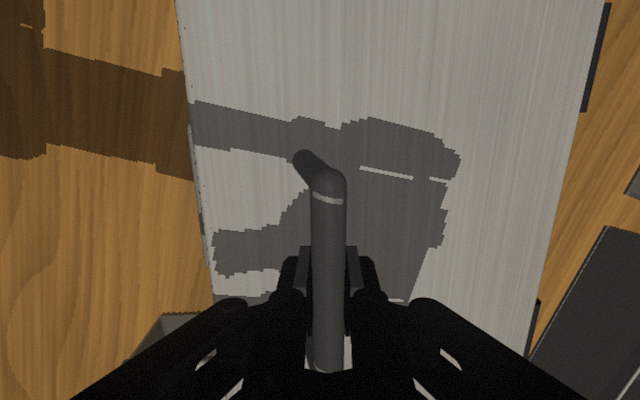

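The bar at column 328 is held between the pads and the lid is rising (post tilted at (310,165)). I'll continue along the arc.

Request:
apply_moves(
  moves=[0,0,0.003,-0.005,0,0,0,0,0,0.003,-0.005,0,0,0,0,0,0.004,-0.005,0,0,0,0,0,0.004,-0.005,0,0,0,0,0,0.004,-0.005,0,0,0,0,0,0.004,-0.004,0,0,0,0,0,0.004,-0.004,0,0,0,0,0,0.004,-0.004,0,0,0],
)

```text
clock: 12.53
position: [0.6047, 0.105, 0.2247]
ee_rot: [-0.0, 0.608, 0.794, -0.0]
contact_force: [1.0, -0.2, -6.8]
width: 0.013
```

```bash
python3 lift.py 0.0555
```

```text
t 12.5333 chest [-0.0119  0.0032  0.2247] F [ 1.  -0.2 -6.8] w 0.013 rotleft [-0.001 -0.    -0.001]
bar [-0.0118  0.2802] r 0.1858 (.1829) lid est rad 0.561
```

Request:
apply_moves(
  moves=[0,0,0.005,-0.004,0,0,0,0,0,0.005,-0.004,0,0,0,0,0,0.005,-0.003,0,0,0,0,0,0.005,-0.003,0,0,0,0,0,0.005,-0.003,0,0,0,0,0,0.004,-0.002,0,0,0,0,0,0.002,-0.001,0,0,0,0,0,0,0,0,0,0],
)

```text
clock: 13.2
position: [0.6354, 0.1133, 0.2489]
ee_rot: [-0.002, 0.607, 0.794, -0.003]
contact_force: [-1.2, -1.0, -4.0]
width: 0.0133
```

```bash
python3 lift.py 0.0555
cat > lid.py <<'E'
from h import *
from rig import imaging
for n in("side","top","wrist"):
    d=imaging.get_image(n); c=toC(cloud(d)).reshape(-1,3)
    if n!="top": cv2.imwrite(f"pics/fin_{n}.png",d["image"][:,:,::-1])
    m=(abs(c[:,1])<.17)&(abs(c[:,1])>.075)&(c[:,0]>-.1)&(c[:,0]<.13)&(c[:,2]>.15)&(c[:,2]<.36)
    q=c[m]
    if len(q)>50:
        for _ in range(4):
            a=np.polyfit(q[:,0],q[:,2],1); r=q[:,2]-np.polyval(a,q[:,0]); q=q[abs(r)<.008]
        print(n,len(q),"lid rad",np.arctan(-a[0]))
E
python3 lid.py
```

```text
t 13.2 chest [0.0199 0.0032 0.2489] F [-1.2 -1.  -4. ] w 0.0133 rotleft [-0.006 -0.    -0.001]
bar [0.0203 0.3044] r 0.1873 (.1829) lid est rad 0.777
side 8364 lid rad 0.7625610268932788
top 5386 lid rad 0.7611975986783346
wrist 35078 lid rad 0.7617803598013704
```

Request:
apply_moves(
  moves=[0,0,0,0,0,0,0,0,0,0,0,0,0,0,0,0,0,0,0,0,0,0,0,0,0,0,0,0,0,0,0,0,0,0,0,0,0,0,0,0,0,0,0,0,0,0,0,0,0,0,0,0,0,0,0,0],
)

```text
clock: 14.02
position: [0.634, 0.1129, 0.2482]
ee_rot: [-0.002, 0.608, 0.794, -0.003]
contact_force: [-1.6, -0.7, -2.6]
width: 0.0129
```

```bash
python3 lift.py 0.0555; python3 lid.py; python3 wf.py
python3 - <<'E'
from h import *
from rig import imaging
d=imaging.get_image("top"); a=dict(np.load("pics/top0.npz"))["image"]
cv2.imwrite("pics/fin_top.png",np.hstack([a[80:330,150:450],d["image"][80:330,150:450]])[:,:,::-1])
W=cloud(d)
for nm,b in dict(bottle=(165,205,208,245),tape=(183,235,268,318),tub=(375,436,210,273)).items():
    s=W[b[2]:b[3],b[0]:b[1]].reshape(-1,3); s=s[s[:,2]>.02]; zt=np.percentile(s[:,2],97); s=s[s[:,2]>zt-.01]; print(nm,cv2.minAreaRect(s[:,:2].astype(np.float32))[0])
E
```

```text
t 14.0167 chest [0.0185 0.0032 0.2482] F [-1.6 -0.7 -2.6] w 0.0129 rotleft [-0.007 -0.    -0.002]
bar [0.0189 0.3037] r 0.1873 (.1829) lid est rad 0.769
side 8399 lid rad 0.7537950041849283
top 5433 lid rad 0.7539240763793084
wrist 35184 lid rad 0.7566070578946752
t 14.2167 [0.0185 0.0032 0.2482] F [-0.3 -1.3 -4.3]
bottle (0.48188674449920654, 0.1515636444091797)
tape (0.43401649594306946, 0.13332679867744446)
tub (0.48226383328437805, -0.17642059922218323)
```

View pics/fin_top.png

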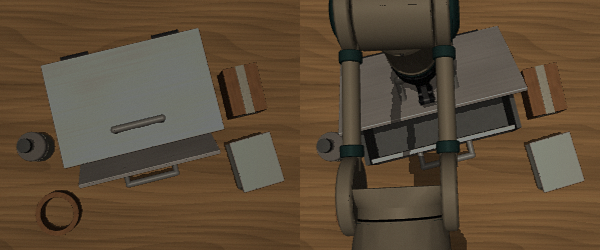

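View pics/fin_wrist.png

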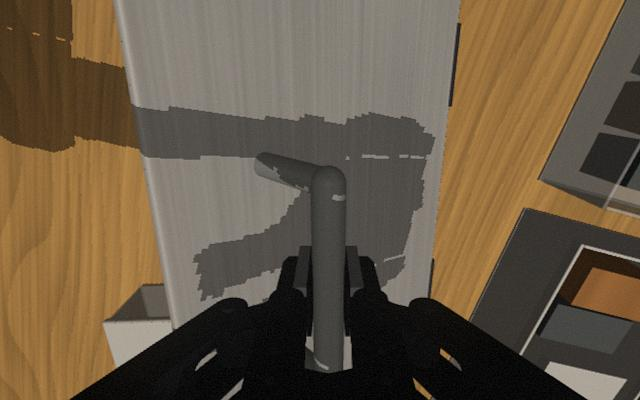

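```bash
python3 - <<'E'
from h import *
from rig import imaging
d=imaging.get_image("top"); c=toC(cloud(d)).reshape(-1,3)
s=c[(abs(c[:,1])<.155)&(c[:,2]>.118)&(c[:,2]<.138)&(c[:,0]<-.09)&(c[:,0]>-.18)]
print("flap top edge x",len(s),np.percentile(s[:,0],[2,50,98]).round(4),"(shut -.110..-.100)")
d=imaging.get_image("side"); a=dict(np.load("pics/side0.npz"))["image"]
cv2.imwrite("pics/fin_side2.png",np.hstack([a[100:320,200:500],d["image"][100:320,200:500]])[:,:,::-1])
E
python3 lid.py
```

```text
flap top edge x 585 [-0.1111 -0.1062 -0.1014] (shut -.110..-.100)
side 8381 lid rad 0.7542847479518692
top 5416 lid rad 0.7545543409475799
wrist 35159 lid rad 0.7566199439433853
```

View pics/fin_side2.png

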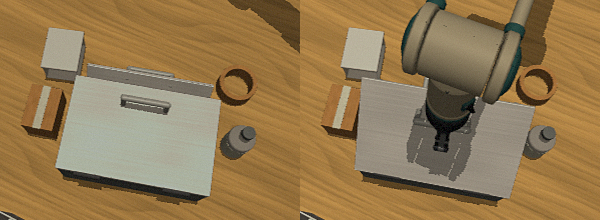

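The flap is shut, the lid holds steady at 0.755 rad, and all four loose items are where they were in the first pictures. Handing in now.

```bash
python3 -c "
from rig import workorder; print(workorder.sign_off())"; python3 lift.py 0.0555
```

```text
the job is handed in; nothing more can be done
None
the job is handed in; nothing more can be done
```

I pushed the front flap fully shut, then gripped the lid by its bar, lifted it to about 45° and handed in while still holding it. The clock stood at about 14–15 s of the 56 s allowed.

**Last checks before hand-in:**
- **Lid:** 0.754–0.757 rad in the side, top and wrist cameras. It was steady between the last two looks. The gripper width was 12.9 mm on the 14 mm bar, with about 3–4 N on the wrist.
- **Flap:** its top edge was at chest x −111 to −101 mm in the top camera, which is where it sits when shut. After the push, the wrist depth fit gave 0.00 rad.
- **Carton, bottle, tape roll and tub:** they look unmoved in the before and after side view. I measured only the tub, which was within 1 mm. My final measurements of the bottle and tape roll were spoiled by the arm covering them in the top view.

**What failed or disagreed:**
- **First two pushes:** these went over the flap bar because the physical fingertips sit about 37 mm behind the reported TCP. The first did not move the flap and the second only partly closed it. I measured the offset with the wrist camera and allowed for it from then on. The third push, with the tool tilted, shut the flap.
- **Lid angle from the arm pose:** this gave 0.769 rad, about 0.015 above the cameras. Its bar radius came out 187 mm instead of 183 mm, so the cameras are the better figure.
- **Drift while holding:** the lid sank about 0.008 rad during the last hold call, then stayed put.

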